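Lock the popped-up quarter-turn knob on the analyser's cover

TASK

The grey access cover on top of the white bench analyser is held by two black T-handled quarter-turn knobs. One is already locked; the other has popped up, showing its red stem. Push the popped-up knob down and turn it a quarter turn clockwise until it locks, then let go, and leave the other knob locked.

Things in the scene. Friction and masses are not known exactly. Their poses are not given: they have to be found in the camera images.
- loose_knob_grip (a point): Popped-up knob: black disc 36 mm wide, 8 mm thick, under an upright grip bar 36 long, 10 thick, 30 tall (mm), on a red sprung stem 35 mm wide. Point on the knob's axis, 7 mm below the bar's top, 23 mm above the disc; moves and turns with it: x along the bar, y across its thickness, z up. At the start 50 mm above the grey cover (cover 116 mm above bench), 41 mm when locked.
- loose_knob_press (a joint): How far the popped-up knob is pushed straight down, m: 0 = popped up, 0.017 = bottom stop. Its spring pushes back with 3 N at 0, 10 N at the bottom. It can turn only when pushed in 0.013 or more (hold it down while turning); released when turned, it springs up into its notch and rests at about 0.009.
- loose_knob_turn (a joint): Angle of the popped-up knob, rad, growing clockwise seen from above. Within 0.1 of 0 at the start, bar across the line of the two white marks on the cover; 1.57 when locked, bar in line with the marks. Stop at 1.77. Let go between about 1.4 and 1.75 it locks; turned less, it does not. It takes about 0.05 N m.
- locked_knob_turn (a joint): Angle of the other knob, alike but already locked at about 1.57 rad, which must stay so. Its disc sits 9 mm lower than the popped-up one's and no red stem shows. Each sits on a fixed metal ring 40 mm wide, 9.5 mm high. Their axes are 180 mm apart on the cover; either place may hold the popped-up one.

How it is judged:
By the outcome, as a careful person would: the job done as asked, in the order asked, and still so for the second after the job is handed in, with the robot touching nothing.
It also fails if it takes over 35 s, if anything falls off the work surface, if the arm or the gripper's body presses on something with over 40 N, if the wrist force passes 120 N, or if a joint passes its speed limit or range.

ROBOT

A 7-joint arm with a two-finger parallel gripper is mounted at the origin on the work surface. World frame = base frame: x ahead of the robot, y to its left, z up, the work surface at z = 0. Lengths are in m, angles in rad, forces in N, time in s.
With the tool pointing down it reaches from about 0.425 to 0.925 m from the base axis. Payload 6.8 kg.
Tool frame: the origin (TCP) lies at the very end of the fingers, on their centre line; the grasp point (between the pads) lies 19 mm behind it; z points along the fingers, y is the line along which they close (so a half turn about z gives the same grasp; the last joint's range is limited). The gripper opens to 85 mm and grips with 20 to 120 N. Pads are 22 mm wide; open, the fingers measure 114 mm over their backs; the gripper's body (76 mm by 85 mm) begins 54 mm behind the grasp point. The pads swing forward as they close: fully open they stand 13 mm farther back than shut.
Start: joints at [1.154, 0.477, 0.022, 1.555, -0.011, 1.109, -0.083], TCP at [0.205, -0.643, 0.231] pointing down, gripper open.
Joint ranges: [-2.96, 2.96], [-0.34, 2.1], [-1.41, 1.46], [0.24, 2.44], [-1.37, 4.51], [0.17, 1.92], [-2.96, 2.96]. Speed limits (rad/s): [2.39, 2.39, 3.14, 3.14, 3.14, 3.14, 3.14].

INTERFACE

Orientations are given as a unit quaternion [w, x, y, z].
In Python, from station import bot gives the robot as it stands.
- The arm moves only by the tool jog_arm, never from a script. Its argument "motion" is a list of rows, each a list of 7 numbers: the turn, a rotation vector about the tool's x, y, z in rad, then the shift along the tool's x, y, z in mm, then the finger opening in mm, from 0 to 85.4. A call has 1 to 10 rows; each row is the pose to reach, as a shift and turn from the pose commanded when the call began, along the tool's axes at that moment; what a row does not reach only later rows make up. A row lasts 1/8 s, in which the tool goes at most 62.5 mm and 10.7 degrees, less where a joint would pass 70% of its speed; a pose out of reach is approached as far as the arm can. A call with a gripper value outside its range is refused whole. The fingers move at their own pace and stop on an object; "grip_force" is the grip in N (left out, the last holds). Time passes only in rows, so rows that repeat a pose let the fingers close. It gives the time, the measured TCP pose, the force, the opening and the grip force at its end, in the units of the state.
- bot.get_obs(): the state, without advancing time (a new reading comes with each control period).
- bot.read_camera(name): name is "scene" or "top" or "wrist"; returns a dict with "pixels" (400x640x3 uint8, red, green, blue), "camera_matrix" (3x3 intrinsics, pixels), "distortion" ([k1, k2, p1, p2, k3] as OpenCV has them; the pictures are not rectified), "T" (4x4, takes a point from camera to world coordinates); the wrist camera has in their place "tool_from_camera" (4x4, takes a point from camera to tool coordinates, whose origin is the TCP and whose axes are the flange's). Camera axes: x right, y down, z forward; pixel columns grow to the right and rows downward; lengths in m; the calibration is good to about 2 mm. A picture is of the moment at which its call begins: read the wrist's pose just before it. There is no depth.
- bot.hand_in(): hands the job in; it is judged then, once.
Trained networks look in a picture, given as the dict that the camera call returned (one of the last four; its "shot" number tells which), for a name from the list of things; names that differ only in an ending like _2 or _b are one class to them, and where a whole thing is asked for, a point or a joint stands for the part that bears it (a point fixed in the world has none). Each returns a list of dicts, best first, with "score" (0 to 1); they miss things now and then, are a little off and sometimes report something else, mostly with a low value. They report only what shows in the picture. A call takes as long as a camera call.
- bot.spot_in(thing, picture): "xy" ([column, row] in pixels, amid what is visible of it).
- bot.tip_of(thing, picture): "xy" ([column, row] in pixels: a listed point, or the origin of a listed thing).
The state is a dict: "t": time; "q": joint angles; "joint_vel": joint speeds; "joint_torque": joint torques, N m; "eef_pos": TCP position; "tool_rot": TCP orientation; "contact_force": force on the tool from outside, world axes, zero at the start; "torque": the same for the moment, N m; "gripper_width": opening from 0.0 (shut) to 1.0 (fully open); "grasp_force": force on a finger pad.
Only numpy, scipy, OpenCV 4.12 (cv2) and the standard library are available. Lean on these libraries where they do the work, as an engineer would, in place of code of your own. Each camera call takes 0.05 s, during which the arm holds its last target. There are 200 camera calls.

## Working session

There is one attempt and no reset: what is moved stays moved. The work goes in short steps, Python scripts to look and compute and a tool call to move; the robot and the scene stay as the last step left them, time stands still between calls to the robot, and variables do not carry over. Pictures are saved under pics/ and viewed, at most 10 in all, crops included, and the job is handed in when it is done.

Besides the shell and the picture viewer there is one more tool, called after "Request:" as name([rows], argument=value, ...), one row to a line, values as JSON. jog_arm: Moves the arm, as the interface text tells. Its arguments: {"type":"object","properties":{"motion":{"type":"array"},"grip_force":{"type":"number"}},"required":["motion"]}

```bash
mkdir -p pics
cat > h.py <<'E'
import numpy as np,cv2
from station import bot
from scipy.spatial.transform import Rotation as R
def rot(q): return R.from_quat([q[1],q[2],q[3],q[0]]).as_matrix()
def camT(p,o=None):
    if 'T' in p: return np.array(p['T'])
    T=np.eye(4);T[:3,:3]=rot(o['tool_rot']);T[:3,3]=o['eef_pos'];return T@np.array(p['tool_from_camera'])
def ray(p,xy,o=None):
    u=cv2.undistortPoints(np.array([[xy]],float),np.array(p['camera_matrix']),np.array(p['distortion']))[0,0]
    T=camT(p,o);d=T[:3,:3]@[u[0],u[1],1];return T[:3,3],d
def atz(p,xy,z,o=None):
    c,d=ray(p,xy,o);return c+d*(z-c[2])/d[2]
def proj(p,X,o=None):
    T=np.linalg.inv(camT(p,o));X=np.atleast_2d(X)
    return cv2.projectPoints((X@T[:3,:3].T+T[:3,3]),np.zeros(3),np.zeros(3),np.array(p['camera_matrix']),np.array(p['distortion']))[0][:,0]
def save(p,n): cv2.imwrite('pics/'+n+'.png',cv2.cvtColor(p['pixels'],cv2.COLOR_RGB2BGR))
E
python3 - <<'E'
from h import *
o=bot.get_obs();print(o['t'],o['eef_pos'],o['tool_rot'],o['gripper_width'])
for n in ['scene','top']:
    p=bot.read_camera(n);save(p,n+'0')
    for t in ['loose_knob_grip','loose_knob_press','locked_knob_turn']:
        s=bot.spot_in(t,p);print(n,t,'spot',s)
    for a in bot.tip_of('loose_knob_grip',p): print(n,'tip',a,atz(p,a['xy'],.166))
E
```

```text
0.0 [ 0.20494505 -0.64250567  0.23031578] [-9.05078026e-04  9.88105366e-01  1.53775563e-01 -2.06518854e-04] 0.994355812000199
scene loose_knob_grip spot [{'xy': [264.2, 245.5], 'score': 0.97}]
scene loose_knob_press spot [{'xy': [264.5, 250.5], 'score': 0.97}]
scene locked_knob_turn spot [{'xy': [328.0, 193.5], 'score': 0.82}]
scene tip {'xy': [267.5, 235.4], 'score': 0.65} [ 0.56655757 -0.07846577  0.166     ]
top loose_knob_grip spot [{'xy': [371.2, 196.6], 'score': 0.69}]
top loose_knob_press spot [{'xy': [371.8, 197.7], 'score': 0.85}]
top locked_knob_turn spot [{'xy': [270.9, 227.6], 'score': 0.53}]
top tip {'xy': [375.9, 195.8], 'score': 0.55} [ 0.5683539  -0.08756913  0.166     ]
```

Run:
```python
import cv2,numpy as np
a=cv2.imread('pics/scene0.png')[130:330,170:420];b=cv2.imread('pics/top0.png')[120:320,200:450]
cv2.imwrite('pics/both.png',np.vstack([cv2.resize(a,(375,300),interpolation=2),cv2.resize(b,(375,300),interpolation=2)]))
cv2.imwrite('pics/both2.png',np.hstack([cv2.resize(a[:,:],(400,320),interpolation=2),cv2.resize(b,(400,320),interpolation=2)]))
```

```text
(no output)
```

View pics/both2.png

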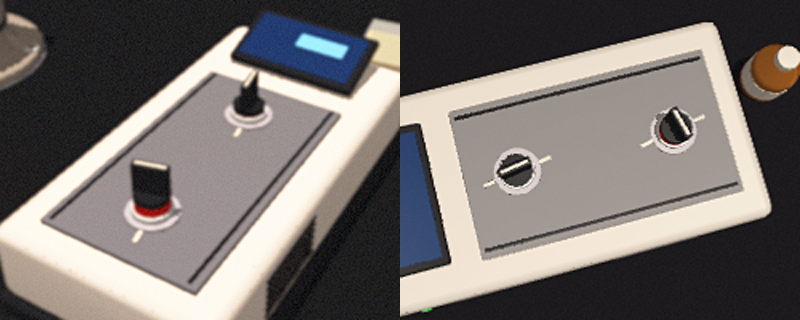

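View pics/scene0.png

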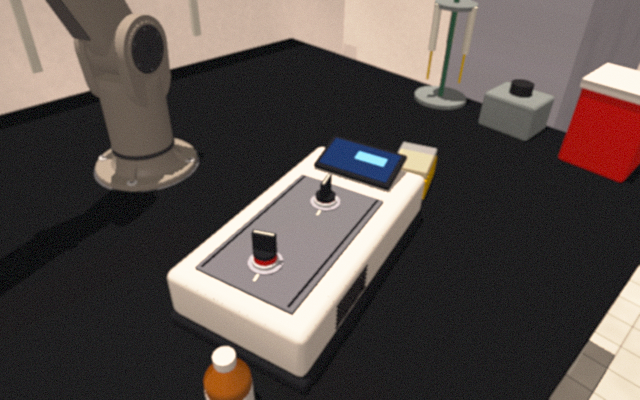

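The loose knob, with its red stem, is at top-image pixel ~(372,199) and scene pixel ~(264,250). The locked one is at ~(273,227) in top. The loose knob's bar runs across the line of the marks.

Run:
```python
from h import *
p=bot.read_camera('top');s=bot.read_camera('scene')
im=p['pixels'].astype(int)
def tri(a,b):
    c1,d1=ray(p,a);c2,d2=ray(s,b);A=np.zeros((3,3));v=np.zeros(3)
    for c,d in((c1,d1),(c2,d2)):
        d=d/np.linalg.norm(d);P=np.eye(3)-np.outer(d,d);A+=P;v+=P@c
    return np.linalg.solve(A,v)
print('tri tip',tri(bot.tip_of('loose_knob_grip',p)[0]['xy'],bot.tip_of('loose_knob_grip',s)[0]['xy']))
print('cam',camT(p)[:3,3],camT(s)[:3,3])
for n,c in(('loose',(372,200)),('locked',(273,227))):
    x0,y0=c[0]-28,c[1]-28
    w=im[y0:y0+56,x0:x0+56];m=(w.min(2)>170).astype(np.uint8)
    k,l,st,ce=cv2.connectedComponentsWithStats(m)
    for i in range(1,k):
        if st[i,4]>5:
            xy=ce[i]+[x0,y0];print(n,st[i],xy,atz(p,xy,.117)[:2])
    W=cv2.resize(p['pixels'][y0:y0+56,x0:x0+56],(392,392),interpolation=cv2.INTER_NEAREST)
    globals()[n]=W
W=np.hstack([loose,locked]);cv2.imwrite('pics/k.png',W[...,::-1])
```

```text
tri tip [ 0.56690131 -0.08400639  0.16739915]
cam [0.44548947 0.03053761 0.82949397] [ 0.98649239 -0.39679936  0.5986537 ]
loose [51  0  5 16 46] [397.69565217 177.2173913 ] [ 0.61295468 -0.13691492]
loose [19 16  5  3  8] [365.375 189.25 ] [ 0.58905883 -0.07717683]
loose [27 17 10 15 30] [375.7 196. ] [ 0.57705132 -0.09592303]
loose [31 16  6  4  8] [377.625 189.75 ] [ 0.58866579 -0.09955809]
loose [  6  19  41  25 212] [370.1509434  206.44811321] [ 0.5577077  -0.08567845]
locked [  7  13  43  30 328] [274.27439024 227.17073171] [0.51692201 0.0848555 ]
locked [18 21 17  8 24] [271.54166667 223.375     ] [0.52354931 0.08992091]
```

View pics/k.png

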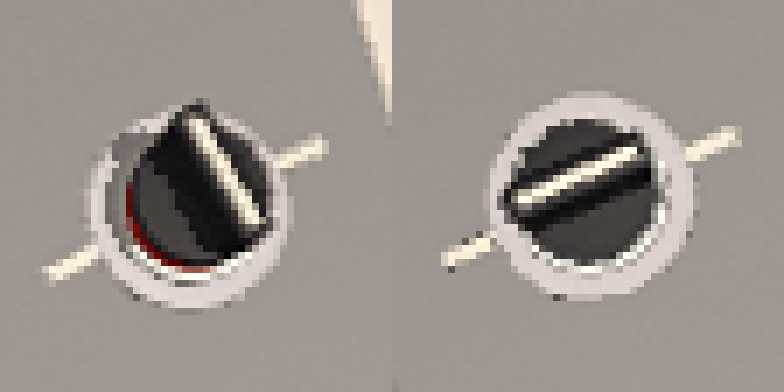

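The left crop shows the loose knob: its bar-top stripe runs from (371,188) to (380,203), and its ring is centred at about (370.5,201). The right crop shows the locked knob in line with its marks, ring centred at about (273,226.5).

Run:
```python
from h import *
p=bot.read_camera('top')
def w(c,o,z): return atz(p,[o[0]+c[0]/7-.5,o[1]+c[1]/7-.5],z)[:2]
A=(344,172);B=(245,199)
la=w((190,206),A,.1255);lb=w((200,195),B,.1255);print('rings',la,lb,np.linalg.norm(la-lb))
e=[w(c,A,.173) for c in((192,118),(257,222))];print('bar',e,np.mean(e,0),np.linalg.norm(e[0]-e[1]))
ang=lambda v:np.degrees(np.arctan2(v[1],v[0]))
print('angles bar',ang(e[1]-e[0]),'line',ang(lb-la),'marks',ang(w((45,272),A,.116)-w((325,143),A,.116)),ang(w((53,262),B,.116)-w((348,132),B,.116)))
o=bot.get_obs();M=rot(o['tool_rot']);print(M.round(4));print(o['q'],o['t'])
g=np.array([*la,.166])
print('toolframe delta to grip',M.T@(g-o['eef_pos']))
```

```text
rings [ 0.56634239 -0.08524166] [0.51744891 0.0863545 ] 0.17842593508724836
bar [array([ 0.57951937, -0.07806581]), array([ 0.55468864, -0.09343865])] [ 0.567104   -0.08575223] 0.029204269378432818
angles bar -148.23812868334113 line 105.9040211522613 marks 115.85220181613094 115.24124769204633
[[ 9.527e-01  3.039e-01  1.000e-04]
 [ 3.039e-01 -9.527e-01 -1.000e-04]
 [ 0.000e+00  1.000e-04 -1.000e+00]]
[ 1.15390677  0.47696553  0.02239448  1.5553819  -0.01152747  1.10929087
 -0.08308927] 0.75
toolframe delta to grip [ 0.51362006 -0.4217198   0.06533001]
```

Request:
jog_arm([
  [0,0,-0.03,51,-42,0,45],
  [0,0,-0.05,103,-84,0,45],
  [0,0,-0.08,154,-126,0,45],
  [0,0,-0.1,206,-168,0,45],
  [0,0,-0.13,257,-210,0,45],
  [0,0,-0.15,308,-253,0,45],
  [0,0,-0.18,360,-295,0,45],
  [0,0,-0.2,411,-337,0,45],
  [0,0,-0.23,463,-379,0,45],
  [0,0,-0.246,514,-421,0,45],
], grip_force=80)

```text
t: 2.0
eef_pos: [0.5465, -0.1173, 0.2317]
tool_rot: [0.0, 0.962, 0.274, 0.0]
contact_force: [1.3, -0.2, -0.7]
gripper_width: 0.527
grasp_force: 0.0
```

```bash
cat > look.py <<'E'
from h import *
for i in range(2): bot.read_camera('wrist')
o=bot.get_obs();p=bot.read_camera('wrist');save(p,'wrist1')
M=rot(o['tool_rot']);print(o['t'],o['eef_pos'],'xang',np.degrees(np.arctan2(M[1,0],M[0,0])),M[:,2],o['q'])
for a in bot.tip_of('loose_knob_grip',p): print(a,atz(p,a['xy'],.166,o))
print(bot.spot_in('loose_knob_grip',p))
d=np.radians(31.8);u=np.array([np.cos(d),np.sin(d),0])
c=np.array([.5667,-.0853,.173])
print('pred bar ends px',proj(p,[c+u*.018,c-u*.018,c],o))
print('delta',M.T@(np.array([.5667,-.0853,.147])-o['eef_pos']))
E
python3 look.py
```

```text
2.1 [ 0.54898732 -0.11038498  0.23186682] xang 32.449808159231715 [ 0.00315018  0.00402064 -0.99998696] [ 0.34962582  0.30697171 -0.31835092  1.81798109  0.10564681  1.03067085
 -1.0134035 ]
{'xy': [305.0, 169.0], 'score': 0.76} [ 0.56945691 -0.08644622  0.166     ]
[{'xy': [307.2, 164.2], 'score': 0.86}]
pred bar ends px [[300.39675031 145.69167292]
 [300.8109621  201.43739499]
 [300.60022867 174.28277596]]
delta [ 0.02799765 -0.01151958  0.08502237]
```

View pics/wrist1.png

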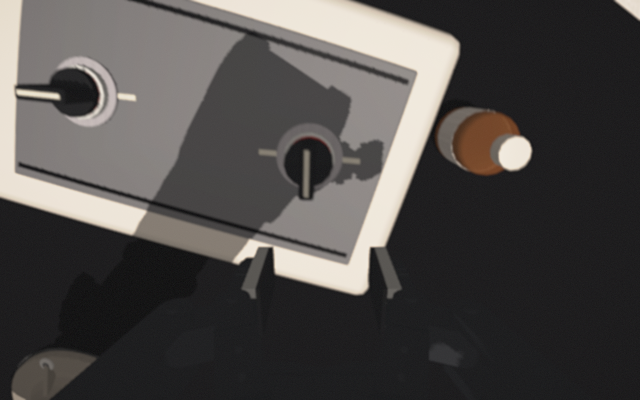

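The wrist view shows the loose knob at about (306,170), with its bar upright in the image and the fingers well clear. Joint 7 is heading towards its limit, so I'll flip the wrist half a turn before grasping.

Request:
jog_arm([
  [0,0,-0.18,0,0,0,45],
  [0,0,-0.36,0,0,0,45],
  [0,0,-0.54,0,0,0,45],
  [0,0,-0.72,0,0,0,45],
  [0,0,-0.9,0,0,0,45],
  [0,0,-1.08,0,0,0,45],
  [0,0,-1.26,0,0,0,45],
  [0,0,-1.44,0,0,0,45],
  [0,0,-1.62,0,0,0,45],
  [0,0,-1.8,0,0,0,45],
])

```text
t: 3.5
eef_pos: [0.5445, -0.1213, 0.2312]
tool_rot: [-0.0, 0.382, 0.924, -0.001]
contact_force: [0.8, -0.3, -0.8]
gripper_width: 0.523
grasp_force: 0.0
```

Request:
jog_arm([
  [0,0,-0.18,0,0,0,45],
  [0,0,-0.36,0,0,0,45],
  [0,0,-0.54,0,0,0,45],
  [0,0,-0.72,0,0,0,45],
  [0,0,-0.9,0,0,0,45],
  [0,0,-1.08,0,0,0,45],
  [0,0,-1.26,0,0,0,45],
  [0,0,-1.34,0,0,0,45],
  [0,0,-1.34,0,0,0,45],
  [0,0,-1.34,0,0,0,45],
])

```text
t: 4.75
eef_pos: [0.545, -0.12, 0.2312]
tool_rot: [-0.0, -0.271, 0.962, -0.0]
contact_force: [0.3, 0.7, 0.0]
gripper_width: 0.524
grasp_force: 0.0
```

```bash
sed -i 's/wrist1/wrist2/' look.py; python3 look.py
```

```text
4.85 [ 0.54524499 -0.11943797  0.23130739] xang -148.41493574662192 [-1.13029315e-04 -4.72311931e-04 -9.99999882e-01] [ 0.80924678  0.42476033 -0.90481763  1.79300616  0.37163273  1.1051969
  1.89886552]
{'xy': [343.8, 257.6], 'score': 0.92} [ 0.56714616 -0.08869674  0.166     ]
[{'xy': [343.3, 245.8], 'score': 0.65}]
pred bar ends px [[348.32102593 286.83097856]
 [349.61276492 240.69584379]
 [348.95833049 264.39954128]]
delta [-0.03618595  0.01787245  0.08428884]
```

View pics/wrist2.png

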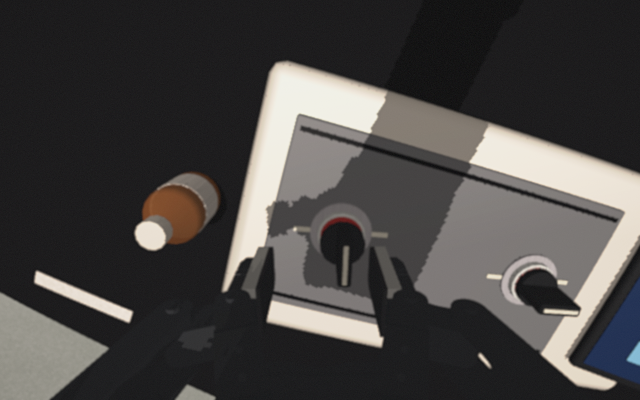

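The flipped view shows the bar's stripe from (346,246) to (344.5,285). Its angle matches the prediction, and it sits ~3 mm to the side of the top-camera estimate, as in the first wrist view. I'll move above it, lower, and check again.

Request:
jog_arm([
  [0,0,0,-12,5,10,45],
  [0,0,0,-24,10,25,45],
  [0,0,0,-36,15.5,40,45],
  [0,0,0,-36,15.5,43,45],
  [0,0,0,-36,15.5,43,45],
  [0,0,0,-36,15.5,43,45],
])

```text
t: 5.75
eef_pos: [0.5681, -0.0872, 0.1886]
tool_rot: [0.0, -0.273, 0.962, -0.0]
contact_force: [-0.1, 0.1, 0.4]
gripper_width: 0.527
grasp_force: 0.0
```

```bash
sed -i 's/wrist2/wrist3/; s/c=np.array(.*/c=np.array([.5675,-.0875,.173])/; s/\[.5667,-.0853,.147\]/[.5675,-.0875,.147]/' look.py; python3 look.py
```

```text
5.85 [ 0.5680725  -0.08726316  0.18875099] xang -148.35018521354806 [ 7.11126187e-04 -4.45890512e-04 -9.99999648e-01] [ 0.7053327   0.49859576 -0.8730796   1.79995183  0.43724908  1.04817892
  1.79095381]
[{'xy': [323.7, 223.9], 'score': 0.95}]
pred bar ends px [[323.69252343 273.8717273 ]
 [323.69459681 212.50269247]
 [323.6949285  244.25574268]]
delta [0.00062714 0.00013022 0.04175067]
```

View pics/wrist3.png

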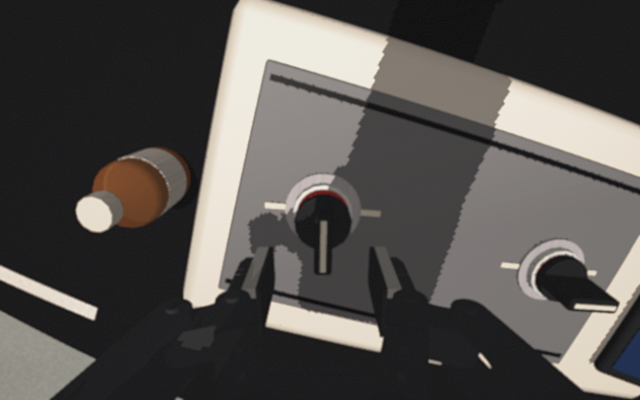

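The stripe is at column ~323, midway between the fingers (270 and 375) and as predicted. Next I descend and close.

Request:
jog_arm([
  [0,0,0,0,0,12,45],
  [0,0,0,0,0,28,45],
  [0,0,0,0,0,40,45],
  [0,0,0,0,0,41,45],
  [0,0,0,0,0,41,30],
  [0,0,0,0,0,41,15],
  [0,0,0,0,0,41,0],
  [0,0,0,0,0,41,0],
  [0,0,0,0,0,41,0],
  [0,0,0,0,0,41,0],
], grip_force=80)

```text
t: 7.25
eef_pos: [0.5681, -0.0864, 0.1475]
tool_rot: [0.0, -0.273, 0.962, 0.0]
contact_force: [-1.7, 1.7, 2.8]
gripper_width: 0.098
grasp_force: 78.8
```

Request:
jog_arm([
  [0,0,0,0,0,5,0],
  [0,0,0,0,0,10,0],
  [0,0,0,0,0,14,0],
  [0,0,0,0,0,16,0],
  [0,0,0,0,0,16,0],
  [0,0,0,0,0,16,0],
])

```text
t: 8.0
eef_pos: [0.5682, -0.0864, 0.1317]
tool_rot: [0.0, -0.273, 0.962, -0.0]
contact_force: [-3.2, 2.3, 9.9]
gripper_width: 0.102
grasp_force: 79.6
```

The knob is pressed about 16 mm, and the force (9.9 N) agrees with the spring. Turning clockwise now.

Request:
jog_arm([
  [0,0,0.15,0,0,0,0],
  [0,0,0.32,0,0,0,0],
  [0,0,0.49,0,0,0,0],
  [0,0,0.66,0,0,0,0],
  [0,0,0.83,0,0,0,0],
  [0,0,1.0,0,0,0,0],
  [0,0,1.17,0,0,0,0],
  [0,0,1.34,0,0,0,0],
  [0,0,1.5,0,0,0,0],
  [0,0,1.62,0,0,0,0],
])

```text
t: 9.25
eef_pos: [0.5681, -0.0863, 0.1318]
tool_rot: [0.0, 0.51, 0.86, 0.0]
contact_force: [-2.7, 2.5, 9.0]
gripper_width: 0.098
grasp_force: 79.8
```

```bash
cat > st.py <<'E'
from h import *
p=bot.read_camera('wrist');o=bot.get_obs();M=rot(o['tool_rot']);print(o['t'],o['eef_pos'],np.degrees(np.arctan2(M[1,0],M[0,0])),o['contact_force'],o['torque'],o['q'],o['gripper_width'])
E
python3 st.py
```

```text
9.3 [ 0.5681611  -0.08629098  0.13189131] 118.38744415726492 [-2.64473399  2.53534048 10.16712037] [ 0.69740243  0.70856502 -0.03196431] [ 0.39847937  0.46791152 -0.45789284  1.86565275  0.2647359   0.86741773
  0.30606305] 0.10590246182665165
```

Request:
jog_arm([
  [0,0,0.05,0,0,0,0],
  [0,0,0.05,0,0,0,0],
  [0,0,0.05,0,0,0,0],
  [0,0,0.05,0,0,-3,0],
  [0,0,0.05,0,0,-6,0],
  [0,0,0.05,0,0,-6,0],
])

```text
t: 10.05
eef_pos: [0.5681, -0.0863, 0.1377]
tool_rot: [0.0, 0.53, 0.848, 0.0]
contact_force: [-1.6, 3.1, 6.7]
gripper_width: 0.1
grasp_force: 79.4
```

```bash
python3 st.py
```

```text
10.1 [ 0.56813179 -0.08629651  0.13764072] 116.03167958564836 [-1.79620886  2.22983629  6.4223793 ] [ 0.64403409  0.54409772 -0.03005865] [ 0.3940413   0.45907858 -0.45123246  1.86183377  0.25390997  0.87688475
  0.27417717] 0.10266036924257024
```

Request:
jog_arm([
  [0,0,0,0,0,0,20],
  [0,0,0,0,0,0,45],
  [0,0,0,0,0,0,45],
  [0,0,0,0,0,0,45],
  [0,0,0,0,0,-10,45],
  [0,0,0,0,0,-30,45],
  [0,0,0,0,0,-60,45],
  [0,0,0,0,0,-90,45],
  [0,0,0,0,0,-110,45],
  [0,0,0,0,0,-110,45],
])

```text
t: 11.35
eef_pos: [0.5691, -0.0867, 0.2495]
tool_rot: [0.002, 0.53, 0.848, 0.001]
contact_force: [-0.4, -0.4, -0.8]
gripper_width: 0.526
grasp_force: 0.0
```

Request:
jog_arm([
  [0,0,0,50,0,0,45],
  [0,0,0,100,0,0,45],
  [0,0,0,100,0,0,45],
  [0,0,0,100,0,0,45],
])

```text
t: 11.85
eef_pos: [0.524, 0.0024, 0.2468]
tool_rot: [-0.0, 0.53, 0.848, -0.0]
contact_force: [0.1, -0.1, 0.2]
gripper_width: 0.532
grasp_force: 0.0
```

Run:
```python
from h import *
o=bot.get_obs();print(o['t'],o['eef_pos'],o['contact_force'])
s=bot.read_camera('scene')['pixels'];w=bot.read_camera('wrist')['pixels'];t=bot.read_camera('top')['pixels']
f=lambda a:cv2.resize(a,(400,250),interpolation=cv2.INTER_AREA)
a=cv2.resize(s[130:330,200:400],(400,400),interpolation=2);b=cv2.resize(t[110:310,220:420],(400,400),interpolation=2)
cv2.imwrite('pics/e.png',np.hstack([a,b])[...,::-1]);cv2.imwrite('pics/ew.png',w[...,::-1])
```

```text
11.85 [0.52395515 0.00242544 0.24676583] [ 0.13213534 -0.10529558  0.17848075]
```

View pics/e.png

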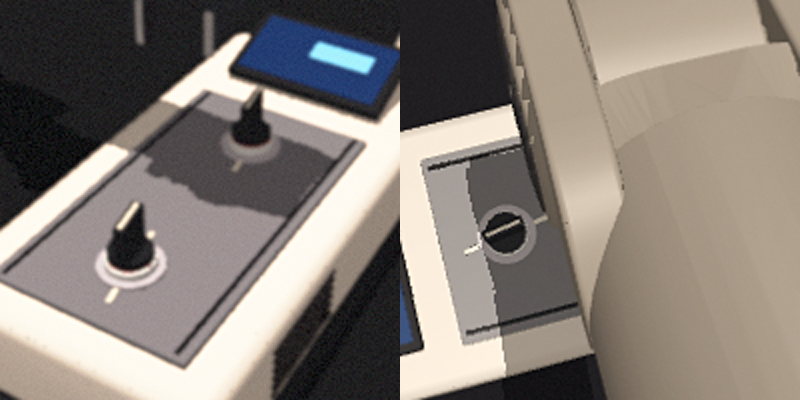

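View pics/ew.png

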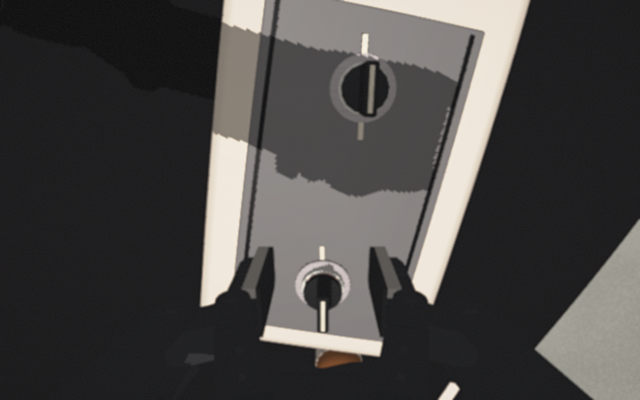

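The scene and wrist views both show the knob's bar in line with its marks (wrist ~(323,290)) and the disc seated low in its ring. The other knob is still in line with its marks at (370,88).

```bash
python3 -c "
from h import *
p=bot.read_camera('scene')
print([(a['xy'],atz(p,a['xy'],.157),proj(p,[[.5675,-.0865,.157],[.5675,-.0865,.166]])) for a in bot.tip_of('loose_knob_grip',p)])
print(bot.hand_in())"
```

```text
[([266.5, 242.4], array([ 0.56902034, -0.08281368,  0.157     ]), array([[263.80934658, 243.03475168],
       [263.50340084, 238.17470534]]))]
the job is handed in; nothing more can be done
None
```

The popped-up knob is pushed down, turned a quarter turn clockwise and released. The last pictures show its bar in line with the marks and its height as expected when locked. The other knob is still locked, the arm is clear, and I handed the job in after about 12 s of robot time; the verdict was not shown.

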